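# Set the tip box down on its base and park it against the stop

## Robot

A 6-joint arm with a two-finger parallel gripper is mounted at the origin on a cart in front of the work surface, level with it; the furniture and walls round the work are solid. World frame = base frame: x ahead of the robot, y to its left, z up, the work surface at z = 0. Lengths are in mm, angles in rad, forces in N, time in s.
With the tool pointing down it reaches from about 350 to 850 mm from the base axis. Payload 8.1 kg.
Tool frame: the origin (TCP) lies on the centre line of the jaws, within the pads' length; the fingertips stand 19 mm ahead of it and the grasp point (between the pads) is the TCP; z points along the fingers, y is the line along which they close (so a half turn about z gives the same grasp; the last joint's range is limited). The gripper opens to 85 mm and grips with 20 to 120 N. Pads are 22 mm wide; open, the fingers measure 114 mm over their backs; the gripper's body (76 mm by 85 mm) begins 54 mm behind the grasp point. The pads swing forward as they close: fully open they stand 13 mm farther back than shut.
Start: joints at [-1.357, 0.13, 1.488, -0, 1.523, -0.085], TCP at [176.644, -573.413, 250.292] pointing down, gripper open.
Joint ranges: [-2.96, 2.96], [-0.89, 2.26], [0.02, 2.5], [-1.34, 4.48], [0, 2.73], [-2.66, 2.66]. Speed limits (rad/s): [2.39, 2.39, 2.79, 3.14, 3.14, 3.14].

## Interface

Orientations are given as a unit quaternion [x, y, z, w].
In Python, from cell import env, vision, hand_in gives the robot as it stands.
- The arm moves only by the tool send_rows, never from a script. Its argument "plan" is a list that holds one entry, the list of rows, each a list of 7 numbers: the shift along the world's x, y, z in cm, then the turn, a rotation vector about the world's x, y, z in degrees, then the finger opening in cm, from 0 to 8.54. A call has 1 to 20 rows; each row shifts and turns the commanded pose from where the row before left it; what a row does not reach is not made up. A row lasts 1/12 s, in which the tool goes at most 41.7 mm and 7.16 degrees, less where a joint would pass 70% of its speed; a pose out of reach is approached as far as the arm can. A call with a gripper value outside its range is refused whole. The fingers move at their own pace and stop on an object; the grip force is fixed at half the most. Time passes only in rows, so rows that do not move let the fingers close. It gives the time, the measured TCP pose, the force, the opening and the grip force at its end, in the units of the state.
- env.get_state(): the state, without advancing time (a new reading comes with each control period).
- vision.read_camera(name): name is "side" or "top"; returns (picture, depth): 420x560x3 uint8, red, green, blue; 420x560 float32, mm along the optical axis (not along the pixel's ray), 0 where there is no reading.
- vision.camera_params(name): a dict with "fx", "fy", "cx", "cy" (pixels), "extrinsics" (4x4, takes a point from world to camera coordinates). Camera axes: x right, y up, looking along -z (the intrinsics and any distortion apply to the point x, -y, -z); pixel columns grow to the right and rows downward; lengths in mm; the calibration is good to about 2 mm. A picture is of the moment at which its call begins. camera_params takes no time and is no camera call.
- hand_in(): hands the job in; it is judged then, once.
The state is a dict: "t": time; "joint_pos": joint angles; "qvel": joint speeds; "tau": joint torques, N m; "position": TCP position; "tool_rot": TCP orientation; "wrist_force": force on the tool from outside, world axes, zero at the start; "torque": the same for the moment, N m; "opening": finger opening in mm; "grasp_force": force on a finger pad.
Only numpy, scipy, OpenCV 4.12 (cv2) and the standard library are available. Lean on these libraries where they do the work, as an engineer would, in place of code of your own. Each camera call takes 0.05 s, during which the arm holds its last target. There are 200 camera calls.

## Task

A pipette tip box has been left standing on its short end. Push it over with the fingertips so that it comes down upright on its base, lid on top, then push it along the bench until its end sits flush and square against the middle of the low metal stop bar. Only push: do not grasp, lift or carry the box, and leave the parked box behind the stop and all jars and bottles where they stand.

Things in the scene. Friction and masses are not known exactly. Their poses are not given: they have to be found in the camera images.
- tip_box: Closed pipette tip box to push, white with a blue translucent lid fixed shut, 0.2 kg: 86 mm deep (its x, -41 to +45; a small tab at -46), 123 mm long (y), 81 mm high (z, base to lid top). Origin: underside of the base. At the start it stands on its short end, 123 mm tall, z level: base facing the stop bar, lid top facing away from it. Standing on its base its z points up.
- tip_box_centre (a point): The middle of that box; 62 mm above the bench at the start, 40 mm when it stands on its base. Pushed high on the lid top, towards the stop bar, the box turns over its lower base edge (which stays where it is) and falls onto its base once it leans about 35 degrees.
- stop_bar: Low aluminium bar fixed to the bench, 160 mm long (its x), 20 mm wide (y), 25 mm high, two screw heads on top. Origin: centre of its underside. The box is pushed along the bar's -y direction against its +y face; flush, the box's origin lies 71 mm from the bar's along +y and their x axes agree.
- parked_box: A like tip box already standing on its base behind the stop bar (its -y side), to be left alone. Origin: underside of its base.
- small_jar: Small clear jar with a blue lid, 44 mm across, 77 mm high, standing on the robot's side of the lane. Origin: centre of its underside. Leave alone.
- wide_jar: Wide jar with a white lid, 73 mm across, 77 mm high, on the far side of the lane, beside it or beside the stop bar. Origin: centre of its underside. Leave alone.
- amber: Brown bottle with a pale blue cap, 60 mm across, 162 mm high, on the far side of the lane, beside it or beside the stop bar. Origin: centre of its underside. Leave alone.
- white_bottle: White bottle with a pale blue cap, 68 mm across, 152 mm high, at the right front. Origin: centre of its underside. Leave alone.
Mind the look-alikes: they are no part of the job. What is shaped like the tip_box but purple or turquoise is not meant. Several things have the shape of the stop_bar; the one meant has the colours described above.

How it is judged (in metres and radians):
On the way, in this order (a step that is already met when the one before it is completed fails the run):
1. the box stands upright on its base (angle between tip_box's own z axis and vertical below 0.08 rad and height (world z) of tip_box_centre below 0.046 m), for 0.2 s.
2. its end is against the stop bar (y of tip_box in the frame of stop_bar below 0.076 m and angle between tip_box's own z axis and vertical below 0.08 rad), for 0.2 s.
At the end, for the whole second after the job is handed in: The tip box stands upright on its base on the bench (tilt under 0.06 rad), at rest, its end within 6 mm of the stop bar's face, square to it within 0.07 rad (4 degrees), and within 55 mm of the bar's middle sideways (angle between tip_box's own z axis and vertical below 0.06 rad and height (world z) of tip_box_centre below 0.046 m and y of tip_box in the frame of stop_bar between 0.06 and 0.077 m and x of tip_box in the frame of stop_bar between -0.055 and 0.055 m and angle between the y axis of tip_box and the y axis of stop_bar, either way round below 0.07 rad and linear speed of tip_box below 0.02 m/s); the robot touches nothing.
It fails at once if the tip box is lifted or carried (height (world z) of tip_box_centre above 0.09 m or (height (world z) of tip_box_centre above 0.055 m and angle between tip_box's own z axis and vertical below 0.15 rad)).
It fails at once if the parked box is disturbed by more than 15 mm (distance of parked_box from where it was at the start of the episode above 0.015 m).
It fails at once if a jar or bottle is moved by more than 15 mm or tipped (distance of any of small_jar, wide_jar, amber, white_bottle from where it was at the start of the episode above 0.015 m or angle between any of small_jar, wide_jar, amber, white_bottle's own z axis and vertical above 0.3 rad).
It also fails if it takes over 38 s, if anything falls off the work surface, if the arm or the gripper's body presses on something with over 40 N, if the wrist force passes 120 N, or if a joint passes its speed limit or range.

## Working session

There is one attempt and no reset: what is moved stays moved. The work goes in short steps, Python scripts to look and compute and a tool call to move; the robot and the scene stay as the last step left them, time stands still between calls to the robot, and variables do not carry over. Pictures are saved under pics/ and viewed, at most 10 in all, crops included, and the job is handed in when it is done.

Besides the shell and the picture viewer there is one more tool, called after "Request:" by a JSON object that holds its "method" and its "body". send_rows: Moves the arm, as the interface text tells. Its arguments: {"type":"object","properties":{"plan":{"type":"array","items":{"type":"array","items":{"type":"array","items":{"type":"number"}}}}},"required":["plan"]}

```bash
mkdir -p pics; cat > h.py <<'E'
import numpy as np, cv2
from cell import env, vision, hand_in
def cloud(name):
    im,d=vision.read_camera(name); p=vision.camera_params(name)
    v,u=np.mgrid[0:420,0:560]
    X=(u-p['cx'])/p['fx']*d; Y=-(v-p['cy'])/p['fy']*d
    C=np.stack([X,Y,-d,np.ones_like(d)],-1)
    W=C@np.linalg.inv(np.array(p['extrinsics'])).T
    W=W[...,:3]; W[d<=0]=np.nan
    return im,d,W
E
python3 - <<'E'
from h import *
for n in ('top','side'):
    im,d,W=cloud(n); np.savez('pics/'+n+'0.npz',im=im,W=W)
    cv2.imwrite(f'pics/{n}0.png',im[...,::-1])
print(env.get_state(), vision.camera_params('top'))
E
```

```text
{'t': 0.1, 'joint_pos': array([-1.35742060e+00,  1.31083603e-01,  1.48915302e+00, -2.29010714e-06,
        1.52301932e+00, -8.53975208e-02]), 'qvel': array([ 0.00167119, -0.00096783, -0.00547706,  0.00103582,  0.00083998,
        0.00031256]), 'tau': array([ 1.37575036e-03, -5.70950353e+01, -5.01941121e+01, -2.91305978e-04,
        8.09004618e-03,  3.62936203e-05]), 'position': array([ 176.53285137, -572.96000741,  249.36006801]), 'tool_rot': array([ 9.88862203e-01,  1.48831620e-01, -5.43212488e-05, -8.29869501e-04]), 'wrist_force': array([ 0.83478957,  0.41414511, -0.32481227]), 'torque': array([0.06547826, 0.03007016, 0.00084173]), 'grasp_force': 0.0, 'opening': 85.74200752898037} {'fx': 536.2235180366431, 'fy': 536.2235180366431, 'cx': 277.036682531218, 'cy': 202.2704289739322, 'extrinsics': array([[-1.02991942e-02, -9.99938566e-01, -4.09756839e-03,
        -9.34651438e+00],
       [ 9.97348586e-01, -1.05675645e-02,  7.20008686e-02,
        -5.36691534e+02],
       [-7.20397466e-02, -3.34515311e-03,  9.97396152e-01,
        -1.49741108e+03],
       [ 0.00000000e+00,  0.00000000e+00,  0.00000000e+00,
         1.00000000e+00]])}
```

View pics/top0.png

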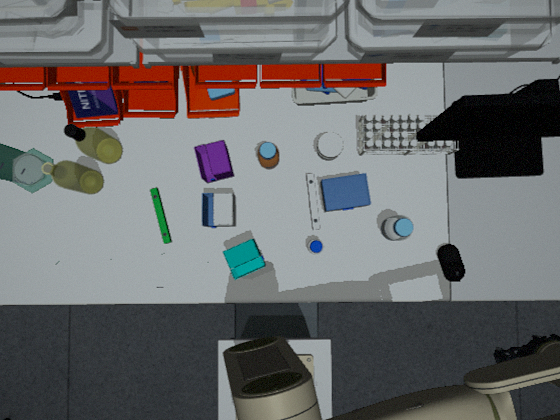

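View pics/side0.png

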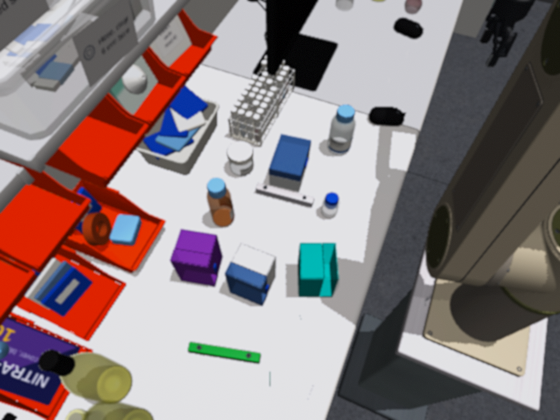

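The top view shows the white and blue tip box standing on end at (219,209), its lid facing left (+y). The purple box at (213,160) and turquoise box at (243,256) are look-alikes of it. For the bar, the candidates are the metallic one at (313,200), which has screw heads and the blue parked box behind it, and the green one at (161,215), a look-alike. The metallic one fits the description. Next I'll confirm it in a crop and measure.

```bash
python3 - <<'E'
from h import *
z=np.load('pics/top0.npz'); im,W=z['im'],z['W']
c=cv2.resize(im[120:280,180:400],None,fx=3.6,fy=3.6,interpolation=cv2.INTER_CUBIC)
cv2.imwrite('pics/crop.png',c[...,::-1])
def rect(n,u0,u1,v0,v1,z0,z1,src=W):
    P=src[v0:v1,u0:u1].reshape(-1,3); P=P[(P[:,2]>z0)&(P[:,2]<z1)]
    if len(P)<5: print(n,len(P));return
    r=cv2.minAreaRect(P[:,:2].astype(np.float32)); print(n,len(P),'c',np.round(r[0],1),'s',np.round(r[1],1),'a',round(r[2],1),'z',np.round(np.median(P[:,2]),1))
    return P
rect('boxtop',190,245,185,235,110,135)
rect('box all',190,245,185,235,10,135)
rect('bar',300,322,165,235,15,40)
rect('parked',318,375,165,215,65,95)
rect('small',300,330,235,256,60,95)
rect('wide',314,345,130,160,60,95)
rect('amber',254,284,138,170,100,180)
rect('whiteb',380,415,210,242,100,180)
rect('purple',190,236,138,184,20,140)
rect('turq',220,268,230,280,20,140)
print(W[209,208],W[209,226],W[215,150])
s=np.load('pics/side0.npz');S=s['W']
rect('side box top',225,278,240,305,112,135,S)
rect('side lidface',225,278,240,305,20,100,S)
rect('side bar',252,318,180,208,18,33,S)
E
```

```text
boxtop 1015 c [513.2 142.6] s [85.3 82.1] a 0.0 z 122.4
box all 1136 c [506.5 156.1] s [105.4 110.5] a 1.7 z 121.8
bar 415 c [ 539.5 -125.3] s [159.4  36.9] a 5.7 z 25.0
parked 1467 c [ 557.3 -203.8] s [ 90.6 123.6] a 7.8 z 81.7
small 147 c [ 411.  -119.6] s [36.9 36.1] a 20.3 z 75.7
wide 539 c [ 690.1 -163.6] s [69.3 69.7] a 88.9 z 77.0
amber 400 c [660.7   6.5] s [56.1 58.4] a 15.0 z 156.4
whiteb 516 c [ 459.7 -338.6] s [66.5 59.4] a 1.1 z 146.5
purple 1175 c [644.8 154.5] s [92.3 81.6] a 12.8 z 121.6
turq 1062 c [381.9  72.5] s [81.1 91.7] a 23.1 z 121.9
[513.66830294 167.64073797 115.87858963] [512.89469641 119.53589047 120.34911882] [505.3514757  349.45504875  -1.37898034]
side box top 1452 c [512.6 146.2] s [82.9 87.3] a 89.9 z 123.7
side lidface 569 c [510.8 148.3] s [90.8 81.6] a 0.9 z 64.9
side bar 539 c [ 540.2 -129.2] s [159.1  57.1] a 5.8 z 25.7
```

View pics/crop.png

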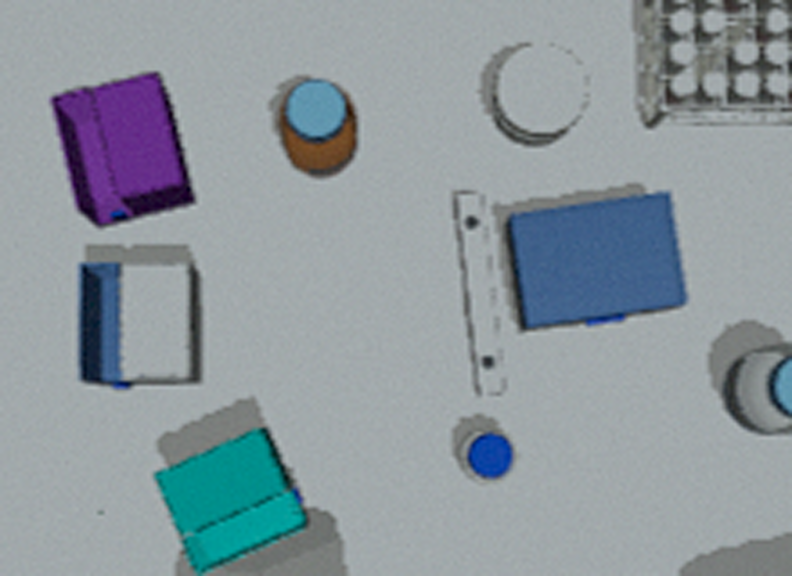

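The crop confirms it: the bar at crop (480,295) is bare metal with two screw heads and has the parked box behind it. The box beside the lane at crop (140,320) is white with a blue lid. I'm moving to the lid side, up high.

Request:
{"method": "send_rows", "body": {"plan": [[[3, 2.4, 0, 0, 0, 6.6, 4.5], [3, 2.4, 0, 0, 0, 6.6, 4.5], [3, 2.4, 0, 0, 0, 6.6, 4.5], [3, 2.4, 0, 0, 0, 6.6, 4.5], [3, 2.4, 0, 0, 0, 6.6, 4.5], [3, 2.4, 0, 0, 0, 6.6, 4.5], [3, 2.4, 0, 0, 0, 6.6, 4.5], [3, 2.4, 0, 0, 0, 6.6, 4.5], [3, 2.4, 0, 0, 0, 6.6, 4.5], [3, 2.4, 0, 0, 0, 6.6, 4.5], [3, 2.4, 0, 0, 0, 6.6, 4.5]]]}}

```text
t: 1.02
position: [507.7, -307.8, 249.9]
tool_rot: [0.707, 0.707, -0.0, -0.0]
wrist_force: [-0.1, -0.0, 0.1]
opening: 44.5
grasp_force: 0.0
```

Request:
{"method": "send_rows", "body": {"plan": [[[0, 3.9, 0, 0, 0, 0, 4.5], [0, 3.9, 0, 0, 0, 0, 4.5], [0, 3.9, 0, 0, 0, 0, 4.5], [0, 3.9, 0, 0, 0, 0, 4.5], [0, 3.9, 0, 0, 0, 0, 4.5], [0, 3.9, 0, 0, 0, 0, 4.5], [0, 3.9, 0, 0, 0, 0, 4.5], [0, 3.9, 0, 0, 0, 0, 4.5], [0, 3.9, 0, 0, 0, 0, 4.5], [0, 3.9, 0, 0, 0, 0, 4.5], [0, 3.9, 0, 0, 0, 0, 4.5], [0, 3.9, 0, 0, 0, 0, 4.5], [0, 3.9, 0, 0, 0, 0, 4.5], [0, 3.9, 0, 0, 0, 0, 4.5], [0, 0, 0, 0, 0, 0, 4.5], [0, 0, 0, 0, 0, 0, 4.5]]]}}

```text
t: 2.35
position: [505.8, 238.6, 249.5]
tool_rot: [0.707, 0.707, -0.001, -0.0]
wrist_force: [-0.0, -0.6, 0.2]
opening: 44.8
grasp_force: 0.0
```

```bash
python3 - <<'E'
from h import *
z=np.load('pics/top0.npz'); W=z['W']; S=np.load('pics/side0.npz')['W']
for n,M,b in(('top',W,(165,235,300,322)),('side',S,(180,210,252,318))):
    P=M[b[0]:b[1],b[2]:b[3]].reshape(-1,3); P=P[(P[:,2]>21)&(P[:,2]<30)]
    for k in range(6):
        l=cv2.fitLine(P[:,:2].astype(np.float32),cv2.DIST_HUBER,0,.01,.01).ravel()
        dist=(P[:,0]-l[2])*-l[1]+(P[:,1]-l[3])*l[0]; P=P[abs(dist)<13]
    t=(P[:,:2]-l[2:])@l[:2]; m=(t.min()+t.max())/2
    d=(P[:,0]-l[2])*-l[1]+(P[:,1]-l[3])*l[0]
    print(n,len(P),'yaw',np.degrees(np.arctan2(l[1],l[0])),'len',np.ptp(t),'c',l[2:]+m*l[:2],'w',np.percentile(d,[2,98]))
E
```

```text
top 334 yaw 5.990918 len 159.41625028044137 c [ 538.61427388 -116.9317293 ] w [-9.81288163  9.64231761]
side 389 yaw 5.9368854 len 158.7566193256663 c [ 538.49323938 -110.85728443] w [-11.73440943   8.96114724]
```

Request:
{"method": "send_rows", "body": {"plan": [[[0.2, 0, -3.1, 0, 0, 0, 4.5], [0.2, 0, -3.1, 0, 0, 0, 4.5], [0.2, 0, -3.1, 0, 0, 0, 4.5], [0.1, 0, -3.1, 0, 0, 0, 4.5], [0, -1, 0, 0, 0, 0, 4.5], [0, -1, 0, 0, 0, 0, 4.5], [0, -0.6, 0, 0, 0, 0, 4.5], [0, -0.6, 0, 0, 0, 0, 4.5], [0, -0.6, 0, 0, 0, 0, 4.5], [0, -0.6, 0, 0, 0, 0, 4.5], [0, -0.6, 0, 0, 0, 0, 4.5], [0, -0.6, 0, 0, 0, 0, 4.5], [0, 0, 0, 0, 0, 0, 4.5]]]}}

```text
t: 3.43
position: [513.9, 179.6, 126.7]
tool_rot: [0.709, 0.705, 0.0, 0.0]
wrist_force: [-0.1, 0.6, -0.6]
opening: 44.8
grasp_force: 0.4
```

```bash
python3 - <<'E'
from h import *
im,d,W=cloud('side'); cv2.imwrite('pics/s1.png',cv2.resize(im[150:350,120:400],None,fx=2.8,fy=2.8)[...,::-1])
E
```

```text
(no output)
```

View pics/s1.png

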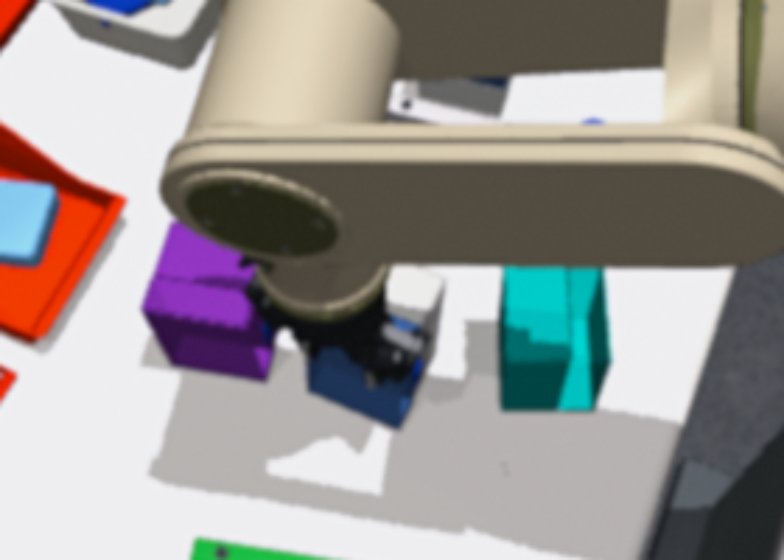

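The crop shows the fingertips on the upper lid face at about (390,350), with the box starting to lean towards the bar. I'm continuing the push.

Request:
{"method": "send_rows", "body": {"plan": [[[0, -0.5, 0, 0, 0, 0, 4.5], [0, -0.5, 0, 0, 0, 0, 4.5], [0, -0.5, 0, 0, 0, 0, 4.5], [0, -0.5, 0, 0, 0, 0, 4.5], [0, -0.5, 0, 0, 0, 0, 4.5], [0, -0.5, 0, 0, 0, 0, 4.5], [0, -0.5, 0, 0, 0, 0, 4.5], [0, -0.5, 0, 0, 0, 0, 4.5], [0, -0.5, 0, 0, 0, 0, 4.5], [0, -0.5, 0, 0, 0, 0, 4.5], [0, 0, 0, 0, 0, 0, 4.5], [0, 0, 0, 0, 0, 0, 4.5], [0, 0, 0, 0, 0, 0, 4.5]]]}}

```text
t: 4.57
position: [513.7, 130.6, 126.3]
tool_rot: [0.709, 0.705, 0.0, -0.0]
wrist_force: [0.6, -0.2, 0.6]
opening: 45.0
grasp_force: 0.0
```

```bash
python3 - <<'E'
from h import *
im,d,W=cloud('side'); cv2.imwrite('pics/s2.png',cv2.resize(im[150:350,120:400],None,fx=2.8,fy=2.8)[...,::-1])
im,d,W=cloud('top'); P=W.reshape(-1,3); np.savez('pics/top2.npz',im=im,W=W)
P=P[(P[:,0]>450)&(P[:,0]<580)&(P[:,1]>-100)&(P[:,1]<90)&(P[:,2]>40)]
print(len(P),np.round(np.nanpercentile(P,[2,50,98],axis=0)))
E
```

```text
2248 [[456. -18.  75.]
 [510.  60.  85.]
 [561.  88. 542.]]
```

View pics/s2.png

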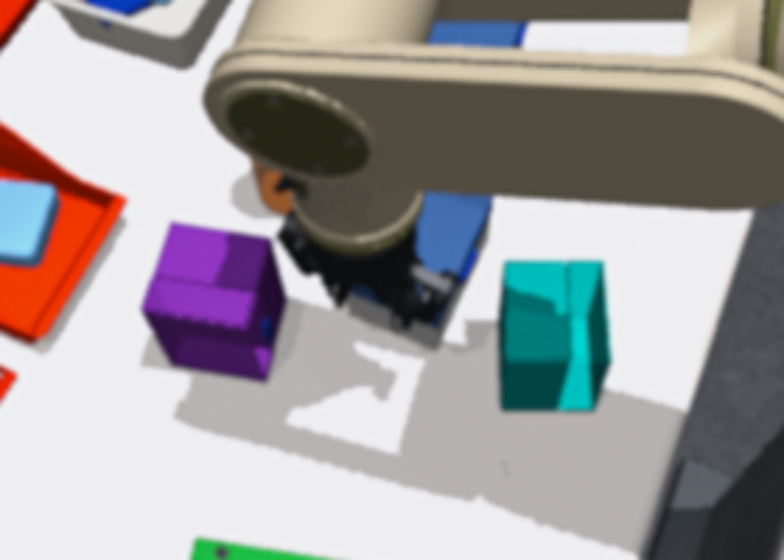

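The box is down on its base, blue lid up, with its grey rear end at crop (390,320). I'll back off, lower the fingers behind it and turn 6° to match the bar.

Request:
{"method": "send_rows", "body": {"plan": [[[0, 1.5, 1, 0, 0, 2, 5], [0, 1.5, 0, 0, 0, 2, 5], [0, 0.6, -2.2, 0, 0, 2, 5], [0, 0, -2.4, 0, 0, 0, 5], [0, 0, -2.4, 0, 0, 0, 5], [0, 0, -1.6, 0, 0, 0, 5], [0, 0, 0, 0, 0, 0, 5], [0, 0, 0, 0, 0, 0, 5]]]}}

```text
t: 5.33
position: [512.7, 166.6, 49.5]
tool_rot: [0.671, 0.742, -0.001, -0.001]
wrist_force: [-0.6, 0.3, -0.3]
opening: 49.9
grasp_force: 0.0
```

```bash
python3 - <<'E'
from h import *
for n in('top','side'):
    im,d,W=cloud(n); P=W.reshape(-1,3)
    P=P[(P[:,0]>440)&(P[:,0]<590)&(P[:,1]>-80)&(P[:,1]<115)&(abs(P[:,2]-82)<5)]
    print(n,len(P)); 
    if len(P)>10:
        r=cv2.minAreaRect(P[:,:2].astype(np.float32)); print(r,np.percentile(P,[1,99],axis=0).round())
E
```

```text
top 1278
((513.2289428710938, 40.9542236328125), (122.48055267333984, 84.67130279541016), 89.39582824707031) [[471. -20.  77.]
 [555. 102.  87.]]
side 106
((509.9352111816406, 42.464900970458984), (34.648094177246094, 146.93988037109375), 24.106019973754883) [[469. -18.  78.]
 [553. 106.  85.]]
```

Request:
{"method": "send_rows", "body": {"plan": [[[0.1, -1, 0, 0, 0, 0, 5], [0.1, -1, 0, 0, 0, 0, 5], [0.1, -1, 0, 0, 0, 0, 5], [0.1, -1, 0, 0, 0, 0, 5], [0.1, -0.7, 0, 0, 0, 0, 5], [0.1, -0.7, 0, 0, 0, 0, 5], [0.1, -0.7, 0, 0, 0, 0, 5], [0.1, -0.7, 0, 0, 0, 0, 5], [0.1, -0.7, 0, 0, 0, 0, 5], [0.1, -0.7, 0, 0, 0, 0, 5], [0.1, -0.7, 0, 0, 0, 0, 5], [0.1, -0.7, 0, 0, 0, 0, 5], [0.1, -0.7, 0, 0, 0, 0, 5], [0.1, -0.7, 0, 0, 0, 0, 5], [0, 0, 0, 0, 0, 0, 5]]]}}

```text
t: 6.68
position: [527.9, 55.2, 50.3]
tool_rot: [0.671, 0.741, -0.0, 0.0]
wrist_force: [0.4, -0.7, 0.1]
opening: 49.9
grasp_force: 0.0
```

```bash
python3 - <<'E'
from h import *
im,d,W=cloud('top'); cv2.imwrite('pics/t3.png',cv2.resize(im[120:280,180:400],None,fx=3.6,fy=3.6)[...,::-1])
P=W.reshape(-1,3)
P=P[(P[:,0]>440)&(P[:,0]<600)&(P[:,1]>-130)&(P[:,1]<110)&(abs(P[:,2]-82)<5)]
r=cv2.minAreaRect(P[:,:2].astype(np.float32)); print(len(P),r,np.percentile(P,[1,99],axis=0).round())
print(env.get_state()['wrist_force'])
E
```

```text
800 ((526.4127807617188, -18.632545471191406), (86.79501342773438, 134.21910095214844), 5.979060649871826) [[482. -86.  77.]
 [573.  31.  87.]]
[ 0.45235766 -0.09942403  0.24318466]
```

View pics/t3.png

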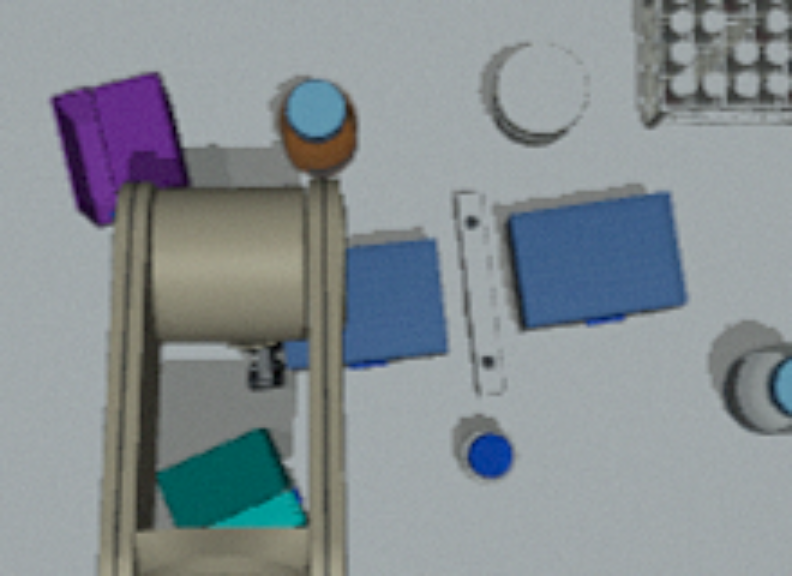

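The crop shows the box squared to about 6° with its front edge at x≈443, roughly 20 mm short of the bar's face at x≈465. I'm creeping in until contact.

Request:
{"method": "send_rows", "body": {"plan": [[[0, -0.4, 0, 0, 0, 0, 5], [0.1, -0.4, 0, 0, 0, 0, 5], [0, -0.4, 0, 0, 0, 0, 5], [0.1, -0.3, 0, 0, 0, 0, 5], [0, -0.2, 0, 0, 0, 0, 5], [0, 0, 0, 0, 0, 0, 5]]]}}

```text
t: 7.23
position: [529.7, 39.1, 50.3]
tool_rot: [0.671, 0.741, -0.0, 0.0]
wrist_force: [0.1, 0.0, 0.2]
opening: 49.9
grasp_force: 0.0
```

Request:
{"method": "send_rows", "body": {"plan": [[[0, -0.1, 0, 0, 0, 0, 5], [0, -0.1, 0, 0, 0, 0, 5], [0, -0.1, 0, 0, 0, 0, 5], [0, 0, 0, 0, 0, 0, 5]]]}}

```text
t: 7.57
position: [529.7, 36.5, 50.3]
tool_rot: [0.671, 0.742, -0.0, 0.0]
wrist_force: [-0.4, 0.6, -0.5]
opening: 49.9
grasp_force: 0.0
```

Contact isn't confirmed yet, so I'll keep creeping.

Request:
{"method": "send_rows", "body": {"plan": [[[0, -0.1, 0, 0, 0, 0, 5], [0, -0.1, 0, 0, 0, 0, 5], [0, 0, 0, 0, 0, 0, 5]]]}}

```text
t: 7.82
position: [529.7, 34.5, 50.3]
tool_rot: [0.671, 0.742, -0.0, 0.0]
wrist_force: [-0.6, 1.0, 0.1]
opening: 50.0
grasp_force: 0.0
```

Request:
{"method": "send_rows", "body": {"plan": [[[0, -0.1, 0, 0, 0, 0, 5], [0, -0.1, 0, 0, 0, 0, 5], [0, 0, 0, 0, 0, 0, 5]]]}}

```text
t: 8.07
position: [529.6, 32.5, 50.3]
tool_rot: [0.671, 0.741, 0.0, -0.0]
wrist_force: [-0.8, 1.3, 0.7]
opening: 50.1
grasp_force: 0.0
```

```bash
python3 - <<'E'
from h import *
im,d,W=cloud('top'); cv2.imwrite('pics/t4.png',cv2.resize(im[160:250,250:390],None,fx=5.6,fy=5.6)[...,::-1])
print(env.get_state()['wrist_force'])
E
```

```text
[-0.05912155  0.5281471  -0.24208195]
```

View pics/t4.png

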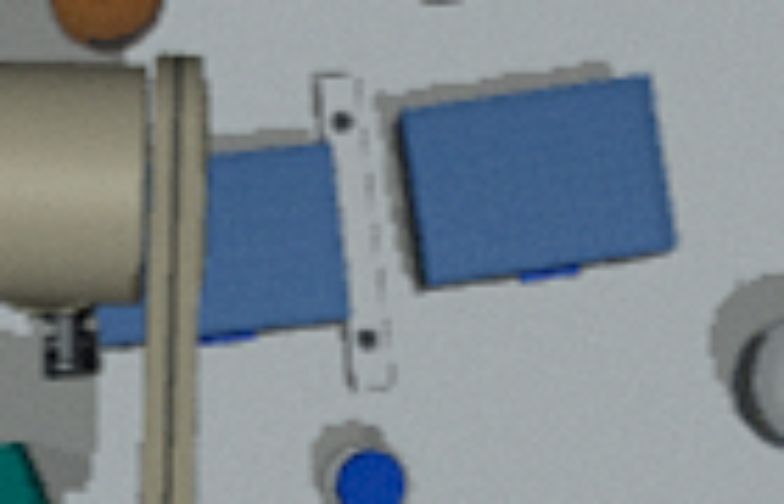

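In the crop the box's front edge (x≈330–347) lines up with the bar's near edge. The lid stands higher than the bar, so parallax could hide about 4 mm of gap. I'll push on until the force rises.

Request:
{"method": "send_rows", "body": {"plan": [[[0, -0.1, 0, 0, 0, 0, 5], [0, -0.1, 0, 0, 0, 0, 5], [0, 0, 0, 0, 0, 0, 5]]]}}

```text
t: 8.37
position: [529.6, 32.2, 50.7]
tool_rot: [0.671, 0.742, 0.001, -0.001]
wrist_force: [-2.1, 10.7, 4.7]
opening: 49.6
grasp_force: 0.0
```

Request:
{"method": "send_rows", "body": {"plan": [[[0, -0.1, 0, 0, 0, 0, 5], [0, -0.1, 0, 0, 0, 0, 5], [0, 0, 0, 0, 0, 0, 5]]]}}

```text
t: 8.62
position: [529.6, 31.9, 51.1]
tool_rot: [0.671, 0.742, 0.002, -0.002]
wrist_force: [-4.3, 20.7, 8.1]
opening: 49.8
grasp_force: 0.0
```

The force rose to 20 N, so the box is flush. I'll back straight off and raise clear.

Request:
{"method": "send_rows", "body": {"plan": [[[0, 0.2, 0, 0, 0, 0, 5], [0, 0.3, 0, 0, 0, 0, 5], [-0.1, 1, 0, 0, 0, 0, 5], [-0.2, 2, 0, 0, 0, 0, 5], [-0.2, 2, 0, 0, 0, 0, 5], [0, 1.5, 0, 0, 0, 0, 5], [0, 0, 3, 0, 0, 0, 5], [0, 0, 4, 0, 0, 0, 5], [0, 0, 4, 0, 0, 0, 5], [0, 0, 4, 0, 0, 0, 5], [0, 3.5, 2, 0, 0, 0, 5], [0, 3.5, 0, 0, 0, 0, 5], [0, 3.5, 0, 0, 0, 0, 5], [0, 0, 0, 0, 0, 0, 5], [0, 0, 0, 0, 0, 0, 5]]]}}

```text
t: 9.87
position: [524.2, 205.4, 220.1]
tool_rot: [0.67, 0.742, -0.0, 0.0]
wrist_force: [-0.5, -0.1, -0.5]
opening: 49.9
grasp_force: 0.0
```

```bash
python3 - <<'E'
from h import *
im,d,W=cloud('top'); cv2.imwrite('pics/t5.png',cv2.resize(im[120:280,180:400],None,fx=3.6,fy=3.6)[...,::-1])
P=W.reshape(-1,3)
P=P[(P[:,0]>440)&(P[:,0]<600)&(P[:,1]>-125)&(P[:,1]<60)&(abs(P[:,2]-82)<5)]
P=P[(P[:,1]+118-(P[:,0]-538.5)*.105)>8]
c,s,a=cv2.minAreaRect(P[:,:2].astype(np.float32)); print(len(P),c,s,a)
t=np.radians(5.97); v=np.array(c)-[538.5,-115]
print('bar frame x,y',v@[np.cos(t),np.sin(t)],v@[-np.sin(t),np.cos(t)])
E
```

```text
1257 (529.1553344726562, -46.71453094482422) (86.69973754882812, 122.61463165283203) 5.645679950714111
bar frame x,y -2.191768796305876 68.88703947366903
```

View pics/t5.png

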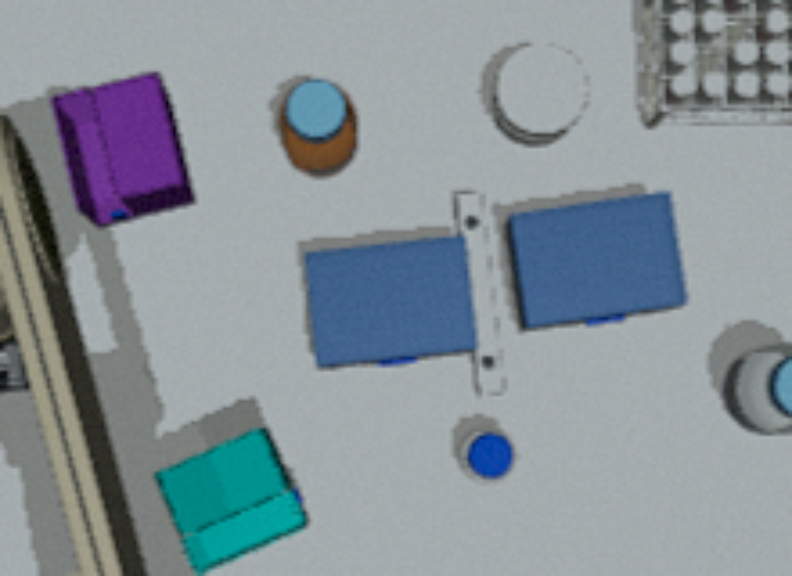

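The box sits flush against the bar (front edge at crop x≈465–475), square within about 0.3° and about 2 mm off the bar's middle. Nothing else has moved.

```bash
python3 -c "
from cell import hand_in; print(hand_in())"
```

```text
the job is handed in; nothing more can be done
None
```

The tip box was pushed over onto its base and slid flush and square against the middle of the metal stop bar, and the job is handed in (no verdict was returned).

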